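# Lay out a massing model on its board

### The job

Lay out the massing model on the white model board, whose six plots are ruled in a front row of three (nearer the robot) and a back row of three. Put the tall foam block on the plot between the gabled house and the round house, with the flat timber block lying centred on top of it; the timber cube goes on the plot directly behind the gabled house, and the L-shaped foam block lies flat on the plot directly behind the round house. Centre each on its plot and square to the lines, with the long sides of the L and of the flat block running left to right along the board's long side, and leave the weight and the eraser alone.

Things in the scene. Friction and masses are not known exactly. Their poses are not given: they have to be found in the camera images.
- model_board: white model board, 154 (its x, front to back) x 268 (its y, left to right) x 6 mm, fixed on the desk, turned at most 0.13 rad; origin at the centre of its underside, z up, its -x side is the front (facing the robot). Thin dark lines rule 2 rows of 3 plots, 75 (x) x 88 (y) mm each, centred at x = -37.5 (front row) or 37.5 mm (back row) and y = -88, 0 or 88 mm; its top is at z = 6 mm
- gabled_house: brown card house with a grey pitched roof and chimney, 42 x 52 mm in plan, 46 mm high, fixed on the board at the centre of the left or the right plot of the front row (the round house has the other); origin at the centre of its underside, on the board's top; its axes are parallel to the board's (x = to the back, so the plot behind it is centred 75 mm away along its x)
- round_house: brown card round building with a low grey conical roof, 42 mm across, 46 mm high, fixed on the board at the centre of the right or the left plot of the front row; origin at the centre of its underside, on the board's top; its axes are parallel to the board's (x = to the back, so the plot behind it is centred 75 mm away along its x)
- l_block: L-shaped block of blue foam, 50 (x) x 80 (y) x 30 (z) mm, 12 g, lying flat; origin at the underside, in the centre of the 50 x 80 rectangle round it. It fills x -25..0 over the whole length y -40..40, and x 0..25 only for y 0..40 (the quarter x > 0, y < 0 is cut away), so across x it is 50 mm wide at y = +20 and there its sides are parallel. Either way round is right
- tall_block: upright block of blue foam, 44 x 44 mm, 58 mm high, 12 g; origin at the centre of its underside, z up, x and y square to its sides
- cube: sawn timber cube, 34 mm; origin at the centre of its underside, z up, x and y square to its sides
- flat_block: sawn timber oblong block, 30 (x) x 50 (y) x 22 (z) mm, lying flat; origin at the centre of its underside, z up
- weight: dark grey turned steel drafting weight with a knob, 50 mm across, 46 mm high; a bystander, to be left alone; origin at the centre of its underside
- eraser: eraser in a blue card sleeve, 22 x 52 x 13 mm; a bystander, to be left alone; origin at the centre of its underside
There are look-alikes about, which are no part of the job. Leave any purple look-alike of the tall_block alone.

How it is judged:
By the outcome, as a careful person would: the job done as asked, in the order asked, and still so for the second after the job is handed in, with the robot touching nothing.
It also fails if it takes over 99 s, if anything falls off the work surface, if the arm or the gripper's body presses on something with over 40 N, if the wrist force passes 120 N, or if a joint passes its speed limit or range.

### The arm

A 6-joint arm with a two-finger parallel gripper is mounted at the origin on the work surface; the furniture and walls round the work are solid. World frame = base frame: x ahead of the robot, y to its left, z up, the work surface at z = 0. Lengths are in mm, angles in rad, forces in N, time in s.
With the tool pointing down it reaches from about 275 to 1000 mm from the base axis. Payload 8.4 kg.
Tool frame: the origin (TCP) lies between the finger pads; the fingertips stand 22 mm ahead of it and the grasp point (between the pads) lies 3 mm ahead of it (r.nose_length is the z of the fingertips in the tool frame, in mm); z points along the fingers, y is the line along which they close (so a half turn about z gives the same grasp; the last joint's range is limited). The gripper opens to 85 mm and grips with 20 to 120 N. Pads are 22 mm wide; open, the fingers measure 114 mm over their backs; the gripper's body (76 mm by 85 mm) begins 54 mm behind the grasp point. The pads swing forward as they close: fully open they stand 13 mm farther back than shut.
Start: joints at [-1.246, 0.353, 1.633, -0, 1.155, -0.002], TCP at [200.632, -591.925, 253.281] pointing down, gripper open.
Joint ranges: [-2.63, 2.63], [-0.92, 2.1], [0.06, 2.66], [-1.3, 4.44], [0, 2.69], [-3.02, 3.02]. Speed limits (rad/s): [2.22, 2.22, 2.79, 3.14, 3.14, 3.14].

### API

Orientations are given as [roll, pitch, yaw] about the fixed x, y, z axes, in that order (R = Rz(yaw) Ry(pitch) Rx(roll)).
In Python, from rig import r, cams gives the robot as it stands.
- The arm moves only by the shell command python3 -m handwheel 'ROWS' [FORCE]. ROWS is rows parted by semicolons, their numbers by spaces, 1 to 5 of them, each of 7 numbers: a rotation vector rx, ry, rz in rad, then dx, dy, dz in mm, then the opening from 0.0 (shut) to 1.0 (fully open); each row shifts and turns the commanded pose from where the row before left it, along the tool's axes as they then stand; what a row does not reach is not made up. A row lasts 1/12 s, in which the tool goes at most 41.7 mm and 0.125 rad, less where a joint would pass 70% of its speed; a pose out of reach is approached as far as the arm can. The fingers move at their own pace and stop on an object; FORCE is the grip in N (left out, the last holds). Time passes only in rows, so rows that do not move let the fingers close. It prints the time, the measured TCP pose, the force, the opening and the grip force at its end.
- r.sense(): the state, without advancing time (a new reading comes with each control period).
- cams.grab_frame(name): name is "scene" or "top" or "wrist"; returns the picture (420x560x3 uint8, red, green, blue); there is no depth.
- cams.camera_params(name): a dict with "fx", "fy", "cx", "cy" (pixels), "rvec" (rotation vector, rad) and "tvec" (3), from world to camera coordinates, as OpenCV has them. Camera axes: x right, y down, z forward; pixel columns grow to the right and rows downward; lengths in mm; the calibration is good to about 2 mm. A picture is of the moment at which its call begins: read the wrist's pose just before it. camera_params takes no time and is no camera call; for the wrist camera it gives the pose at the moment of the call.
- r.sign_off(): hands the job in; it is judged then, once.
The state is a dict: "clock": time; "qpos": joint angles; "qvel": joint speeds; "joint_efforts": joint torques, N m; "eef_pos": TCP position; "tcp_rot": TCP orientation; "contact_force": force on the tool from outside, world axes, zero at the start; "wrist_torque": the same for the moment, N m; "opening": opening from 0.0 (shut) to 1.0 (fully open); "grasp_force": force on a finger pad.
Only numpy, scipy, OpenCV 4.12 (cv2) and the standard library are available. Lean on these libraries where they do the work, as an engineer would, in place of code of your own. Each camera call takes 0.05 s, during which the arm holds its last target. There are 200 camera calls.

## Working session

There is one attempt and no reset: what is moved stays moved. The work goes in short steps, Python scripts to look and compute and a shell command to move; the robot and the scene stay as the last step left them, time stands still between calls to the robot, and variables do not carry over. Pictures are saved under pics/ and viewed, at most 14 in all, crops included, and the job is handed in when it is done.

```bash
ls; mkdir -p pics
python3 - <<'E'
from rig import r,cams
import cv2
for n in("top","scene"):
    f=cams.grab_frame(n); cv2.imwrite(f"pics/{n}0.png",f[:,:,::-1]); print(n,cams.camera_params(n))
print(r.sense())
E
```

```text
pics
top {'fx': 464.1201592286397, 'fy': 464.1201592286397, 'cx': 278.9063192736209, 'cy': 210.6248091510381, 'rvec': array([ 2.08017704, -2.14908204,  0.22985895]), 'tvec': array([  9.03340844, 500.73180586, 972.21782022])}
scene {'fx': 543.2139212382742, 'fy': 543.2139212382742, 'cx': 277.57001490457816, 'cy': 208.6424644181601, 'rvec': array([ 1.06383718, -2.00366536,  1.29442018]), 'tvec': array([278.22646071, 202.75903561, 832.9873336 ])}
{'clock': 0.1, 'qpos': array([-1.24640853e+00,  3.53564553e-01,  1.63405187e+00,  3.07347540e-05,
        1.15518980e+00, -2.34831187e-03]), 'qvel': array([-0.00042016, -0.00069547, -0.00233813,  0.00130229, -0.00017186,
        0.00092285]), 'joint_efforts': array([-6.92785088e-04, -6.06353831e+01, -3.42820394e+01, -1.09305913e-05,
        3.99096723e-03, -1.75850555e-06]), 'eef_pos': array([ 200.51027237, -591.54988363,  252.64906646]), 'tcp_rot': array([-3.14037915e+00, -3.09530374e-05,  3.26723662e-01]), 'contact_force': array([1.24202845, 0.70254139, 0.15049474]), 'wrist_torque': array([-0.04977014, -0.01952488,  0.03357123]), 'grasp_force': 0.0, 'opening': 1.0043591811689145}
```

View pics/top0.png

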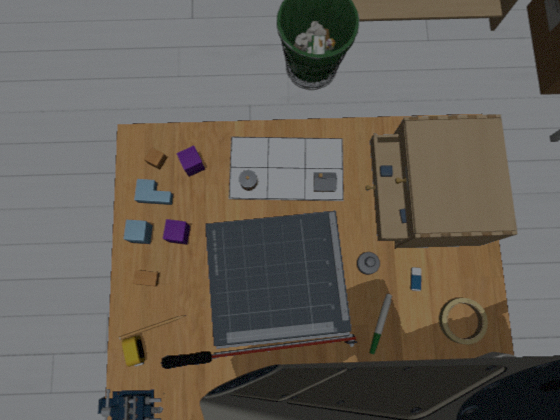

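View pics/scene0.png

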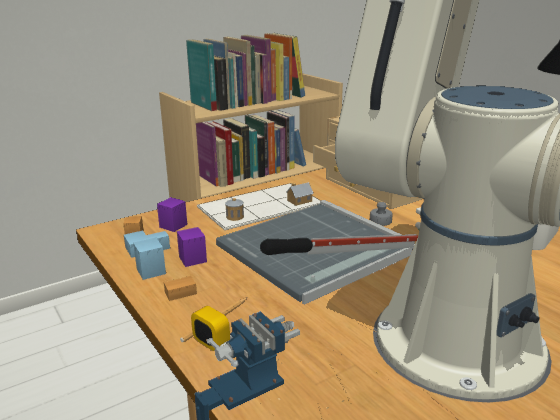

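```bash
cat > h.py <<'E'
import numpy as np, cv2
from rig import r,cams
def cam(n):
    p=cams.camera_params(n);K=np.array([[p['fx'],0,p['cx']],[0,p['fy'],p['cy']],[0,0,1]])
    return K,cv2.Rodrigues(np.array(p['rvec']))[0],np.array(p['tvec'])
def unproj(c,uv,z):
    K,R,t=c; uv=np.atleast_2d(uv).astype(float)
    d=(R.T@np.linalg.inv(K)@np.c_[uv,np.ones(len(uv))].T).T; o=-R.T@t
    return o+d*((z-o[2])/d[:,2])[:,None]
def proj(c,P):
    K,R,t=c; q=(K@(R@np.atleast_2d(P).T+t[:,None])).T
    return q[:,:2]/q[:,2:]
E
python3 - <<'E'
from h import *
f=cv2.imread("pics/top0.png"); o=np.zeros((600,800,3),np.uint8)
o[:600,:400]=cv2.resize(f[145:295,105:205],None,fx=4,fy=4,interpolation=cv2.INTER_CUBIC)
o[:300,400:]=cv2.resize(f[130:205,225:325+0],(400,300),interpolation=cv2.INTER_CUBIC)
s=cv2.imread("pics/scene0.png")
o[300:,400:]=cv2.resize(s[190:310,110:270],(400,300),interpolation=cv2.INTER_CUBIC)
cv2.imwrite("pics/crop1.png",o)
c=cam("top")
for n,uv,z in[("L",(150,192),30),("tall",(138,232),58),("tA",(155,158),30),("tB",(147,278),22),("purp1",(190,160),58),("purp2",(176,231),58),("bFL",(230,200),6),("bFR",(343,199),6),("bBL",(231,137),6),("bBR",(342,139),6)]: print(n,unproj(c,uv,z).round())
print(cam("wrist"))
E
```

```text
L [[558. 284.  30.]]
tall [[462. 300.  58.]]
tA [[639. 274.  30.]]
tB [[365. 288.  22.]]
purp1 [[622. 188.  58.]]
purp2 [[462. 218.  58.]]
bFL [[539. 105.   6.]]
bFR [[ 533. -158.    6.]]
bBL [[694. 101.   6.]]
bBR [[ 681. -164.    6.]]
(array([[320.9054114 ,   0.        , 280.46476183],
       [  0.        , 320.9054114 , 212.85699225],
       [  0.        ,   0.        ,   1.        ]]), array([[ 3.22388964e-01, -9.46606907e-01, -8.48455043e-04],
       [-9.10781103e-01, -3.10431659e-01,  2.72231458e-01],
       [-2.57959566e-01, -8.69916609e-02, -9.62231424e-01]]), array([-624.86348284,  -36.3037792 ,  378.26178349]))
```

View pics/crop1.png

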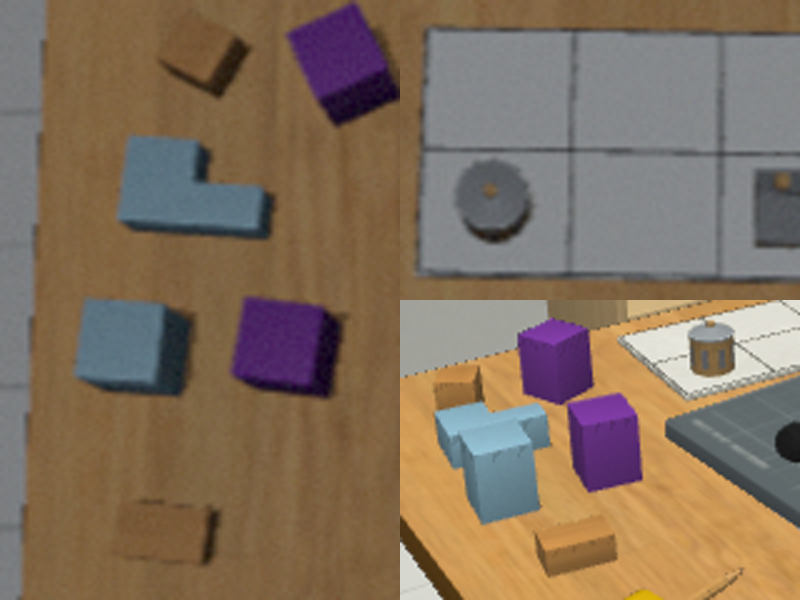

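The tall foam block candidates are blue at (138,232) and purple at (176,231) and (190,160). The blue one is meant and the crop confirms it. The crop also shows:
- The L is at (150,192).
- The timber piece at (155,158) is the cube, and the oblong one at (147,278) is the flat block.
- On the board, the round house is front-left and the gabled house front-right.

I'll turn to yaw π/2 (tool x = +y world, tool y = +x world), then travel over the board to look.

```bash
python3 -m handwheel '0 0 -0.124 0 0 0 1;0 0 -0.124 0 0 0 1;0 0 -0.124 0 0 0 1;0 0 -0.124 0 0 0 1;0 0 -0.124 0 0 0 1' 20
python3 -m handwheel '0 0 -0.124 0 0 0 1;0 0 -0.124 0 0 0 1;0 0 -0.124 0 0 0 1;0 0 -0.124 0 0 0 1;0 0 -0.128 0 0 0 1'
```

```text
clock: 0.52
eef_pos: [200.5, -591.7, 252.8]
tcp_rot: [-3.141, -0.001, 0.953]
contact_force: [-0.5, 0.9, 0.0]
opening: 1.003
grasp_force: 0.0
clock: 0.93
eef_pos: [200.5, -591.7, 252.8]
tcp_rot: [-3.141, -0.001, 1.574]
contact_force: [0.1, -0.4, -0.8]
opening: 1.002
grasp_force: 0.0
```

```bash
python3 -m handwheel '0 0 0 35 20 0 1;0 0 0 35 20 0 1;0 0 0 35 20 0 1;0 0 0 35 20 0 1;0 0 0 35 20 0 1'
python3 -m handwheel '0 0 0 35 20 0 1;0 0 0 35 20 0 1;0 0 0 35 20 0 1;0 0 0 35 20 0 1;0 0 0 35 20 0 1' 
python3 -m handwheel '0 0 0 35 20 0 1;0 0 0 35 20 0 1;0 0 0 35 20 0 1;0 0 0 35 20 0 1;0 0 0 35 20 0 1;0 0 0 0 0 0 1' | head -3
python3 -m handwheel '0 0 0 35 20 0 1;0 0 0 0 0 0 1' | head -3
python3 -c "
from h import *
c=cam('wrist');f=cams.grab_frame('wrist');cv2.imwrite('pics/w1.png',f[:,:,::-1]);np.savez('w1.npz',K=c[0],R=c[1],t=c[2]);print(r.sense()['eef_pos'],r.sense()['tcp_rot'],-c[1].T@c[2])"
```

```text
clock: 1.35
eef_pos: [301.5, -415.4, 252.9]
tcp_rot: [-3.141, -0.001, 1.567]
contact_force: [1.2, 0.2, -0.2]
opening: 1.001
grasp_force: 0.0
clock: 1.77
eef_pos: [402.0, -240.6, 253.2]
tcp_rot: [-3.141, -0.0, 1.568]
contact_force: [1.2, -0.3, 0.2]
opening: 1.0
grasp_force: 0.0
clock: 1.93
eef_pos: [424.2, -202.4, 253.2]
tcp_rot: [3.141, -0.002, 1.572]
[ 423.06434509 -204.64819447  253.1628543 ] [ 3.14151978e+00 -5.91109077e-04  1.57296220e+00] [ 424.15146693 -134.00749986  374.07359711]Traceback (most recent call last):
ValueError: 1 to 5 rows of numbers within range
```

View pics/w1.png

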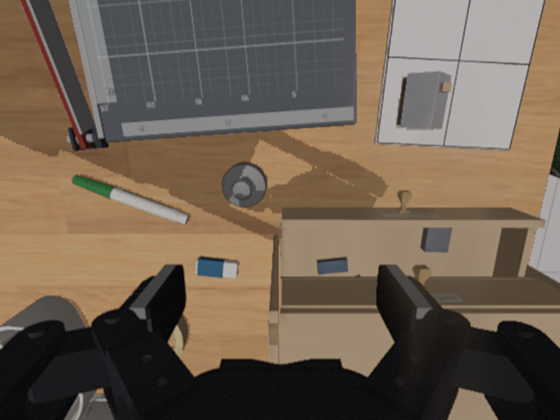

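The trip stopped short because I sent six rows in one call. The gabled house is at (425,100) and the weight at (243,185). Moving on over the board.

```bash
python3 -m handwheel '0 0 0 28 28 0 1;0 0 0 28 28 0 1;0 0 0 28 28 0 1;0 0 0 28 28 0 1;0 0 0 0 0 0 1' |head -2
python3 -c "
from h import *
c=cam('wrist');f=cams.grab_frame('wrist');cv2.imwrite('pics/w2.png',f[:,:,::-1]);np.savez('w2.npz',K=c[0],R=c[1],t=c[2]);print(r.sense()['eef_pos'],r.sense()['tcp_rot'],-c[1].T@c[2])"
python3 -m handwheel '0 0 0 40 0 0 1;0 0 0 40 0 0 1;0 0 0 40 0 0 1;0 0 0 40 0 0 1;0 0 0 40 -6 0 1' |head -2
python3 -m handwheel '0 0 0 40 -6 0 1;0 0 0 40 -6 0 1;0 0 0 20 -6 0 1;0 0 0 20 -6 0 1;0 0 0 0 0 0 1' |head -2
python3 -c "
from h import *
c=cam('wrist');f=cams.grab_frame('wrist');cv2.imwrite('pics/w3.png',f[:,:,::-1]);np.savez('w3.npz',K=c[0],R=c[1],t=c[2]);print(r.sense()['eef_pos'],r.sense()['tcp_rot'],-c[1].T@c[2])"
```

```text
clock: 2.4
eef_pos: [538.1, -93.1, 253.3]
[535.80391772 -94.84316571 252.88755437] [ 3.14143674e+00 -9.52348773e-05  1.57037838e+00] [537.99570261 -24.63509304 374.04970847]
clock: 2.87
eef_pos: [528.7, 103.8, 253.2]
clock: 3.28
eef_pos: [504.2, 225.3, 253.0]
[504.57885131 223.77534685 252.99304767] [-3.14088598e+00  7.19597821e-04  1.56909395e+00] [504.52301211 293.84629802 373.71964467]
```

View pics/w2.png

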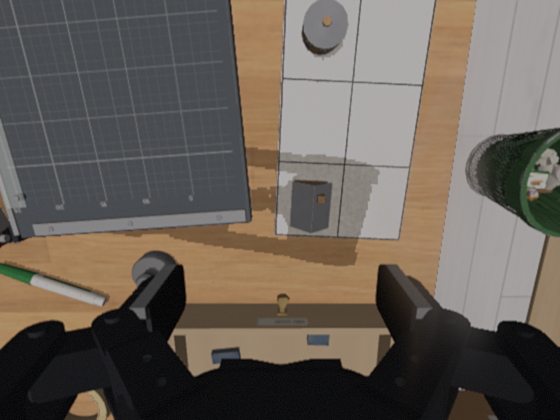

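View pics/w3.png

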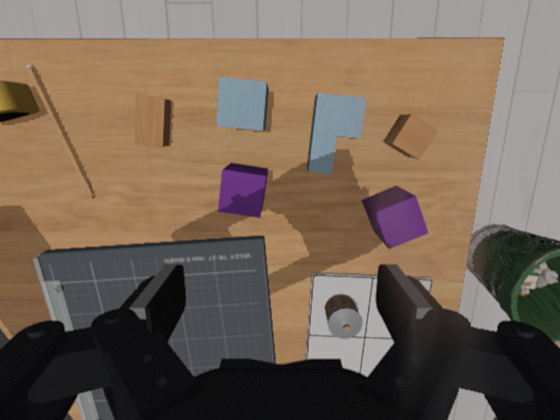

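```bash
cat >> h.py <<'E'
from scipy.optimize import minimize
from scipy.ndimage import map_coordinates
def load(n):
    d=np.load(n+'.npz'); return cv2.imread(f'pics/{n}.png'),(d['K'],d['R'],d['t'])
def box(a,b,x0=0,y0=0): return np.array([[x0-a/2,y0-b/2],[x0+a/2,y0-b/2],[x0+a/2,y0+b/2],[x0-a/2,y0+b/2]])
LP=np.array([[-25,-40],[0,-40],[0,0],[25,0],[25,40],[-25,40.]])
SH=dict(tall=(box(44,44),58),cube=(box(34,34),34),flat=(box(30,50),22),L=(LP,30))
def dense(p,n=60): return np.concatenate([np.linspace(p[i],p[(i+1)%len(p)],n,endpoint=False) for i in range(len(p))])
def place(p,q,z):
    c,s=np.cos(q[2]),np.sin(q[2]); P=p@np.array([[c,s],[-s,c]])+q[:2]
    return np.c_[P,np.full(len(P),z)]
def pts(c,name,q,z0=0):
    if name=='board':
        P=[dense(box(154,268))]+[np.c_[np.linspace(-76,76,90),np.full(90,y)] for y in(-44,44)]+[np.c_[np.zeros(150),np.linspace(-131,131,150)]]
        return proj(c,place(np.concatenate(P),q,6))
    p,h=SH[name]; top=proj(c,place(dense(p),q,z0+h))
    a=proj(c,np.r_[place(p,q,z0),place(p,q,z0+h)]).astype(np.float32)
    return np.r_[top,dense(cv2.convexHull(a)[:,0])] if name!='L' else top
def fit(img,c,name,q0,z0=0,span=8,bottom=None):
    f=img.astype(np.float32)
    if name=='board':
        g=f.mean(2); m=cv2.morphologyEx(g,cv2.MORPH_BLACKHAT,np.ones((7,7)))
    else: m=np.max([np.hypot(cv2.Sobel(f[:,:,k],5,1,0),cv2.Sobel(f[:,:,k],5,0,1)) for k in range(3)],0)
    m=np.minimum(m,np.percentile(m,98))
    def cost(q,mm): 
        u=pts(c,name,q,z0); return -map_coordinates(mm,[u[:,1],u[:,0]],order=1,cval=0).mean()
    q=np.array(q0,float)
    for s,sp in((3,span),(1.2,3),(0.7,1)):
        mm=cv2.GaussianBlur(m,(0,0),s); best=None
        for da in np.array([-2,-1,0,1,2])*0.04*sp/3*(1 if sp<8 else .7):
            for dx in(-sp,0,sp):
                for dy in(-sp,0,sp):
                    o=minimize(lambda v:cost([v[0],v[1],v[2]/50],mm),[q[0]+dx,q[1]+dy,(q[2]+da)*50],method='Nelder-Mead',options=dict(xatol=.05,fatol=1e-3,maxiter=80))
                    if best is None or o.fun<best.fun: best=o
        q=best.x/[1,1,50]
    return q,best.fun
def draw(img,c,name,q,z0=0,col=(0,0,255)):
    for u in pts(c,name,q,z0): cv2.circle(img,tuple(int(round(v*8)) for v in u),4,col,-1,shift=3)
E
python3 - <<'E'
from h import *
ims={}
for n,name,uv,zt,yaw in[('w2','board',(349,122),6,-.04),('w3','tall',(242,104),58,0),('w3','L',(337,134),30,0.),('w3','cube',(412,137),34,.6),('w3','flat',(151,121),22,0)]:
    img,c=load(n); ims.setdefault(n,cv2.resize(img,None,fx=2,fy=2))
    q0=unproj(c,uv,zt)[0][:2]
    if name=='board': q0[1]; 
    q,s=fit(img,c,name,[*q0,yaw]); print(name,q.round(3),round(s,1),q0.round())
    c2=(np.diag([2,2,1])@c[0],c[1],c[2]); draw(ims[n],c2,name,q)
cv2.imwrite('pics/ov.png',np.vstack([ims['w3'][120:400,230:930],ims['w2'][0:320-20,230:930]]))
E
```

```text
board [ 6.1348e+02 -2.6321e+01 -4.6000e-02] -14.9 [615. -24.]
tall [ 4.66941e+02  3.10202e+02 -1.00000e-01] -194.1 [468. 310.]
L [ 5.62368e+02  2.80197e+02 -9.60000e-02] -171.3 [563. 282.]
cube [642.729 279.047   1.063] -121.4 [640. 279.]
flat [ 3.65610e+02  2.95089e+02 -1.43000e-01] -100.6 [368. 295.]
```

View pics/ov.png

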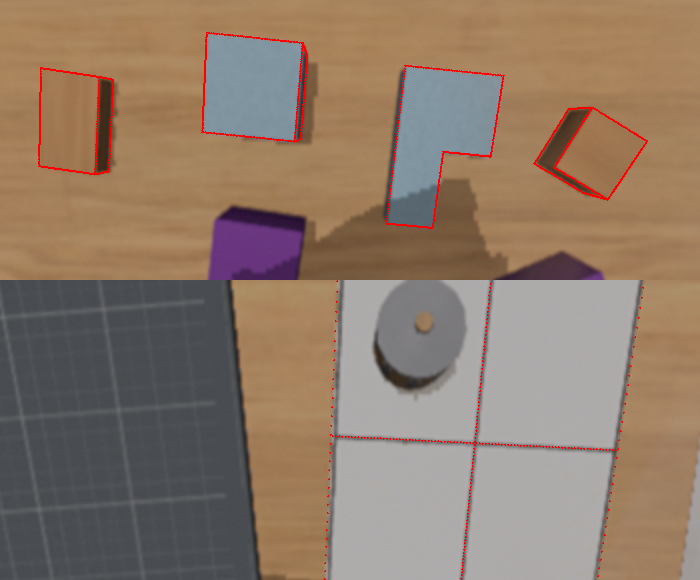

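The overlay edges match all four blocks and the board ruling. Next I'll write a pose and delta helper, then go to the tall block.

```bash
cat > go.py <<'E'
# go.py x y z yaw : tool-axis rotation and, after it, the shift to the target TCP
import sys
from h import *
def tcp():
    K,R,t=cam('wrist'); o=-R.T@t; ty=R[0]; yaw=np.arctan2(ty[0],-ty[1]); return np.array([*(o-np.array([70.2*np.cos(yaw),70.2*np.sin(yaw),121]))]),yaw
p,y=tcp(); s=r.sense(); print('tcp',p.round(1),round(y,3),'eef',s['eef_pos'].round(1),'t',round(s['clock'],1))
if len(sys.argv)>4:
    a=list(map(float,sys.argv[1:5])); d=np.array(a[:3])-p; c,sn=np.cos(a[3]),np.sin(a[3])
    print('rz %.3f'%(y-a[3]),'dx %.1f dy %.1f dz %.1f'%(d[0]*c+d[1]*sn,d[0]*sn-d[1]*c,-d[2]))
E
python3 -m handwheel '0 0 0.1 0 0 0 0.8;0 0 0 27 -15 0 0.8;0 0 0 27 -15 0 0.8;0 0 0 28 -16 0 0.8;0 0 0 0 0 20 0.8' | head -3
python3 -m handwheel '0 0 0 0 0 30 0.8;0 0 0 0 0 30 0.8;0 0 0 0 0 30 0.8;0 0 0 0 0 0 0.8;0 0 0 0 0 0 0.8' | head -3
python3 go.py 466.9 310.2 38 1.471
```

```text
clock: 3.75
eef_pos: [468.8, 313.1, 236.3]
tcp_rot: [3.138, -0.005, 1.468]
clock: 4.17
eef_pos: [467.5, 308.2, 142.4]
tcp_rot: [-3.139, 0.003, 1.466]
tcp [468.  306.9 141.9] 1.468 eef [467.5 308.2 142.4] t 4.2
rz -0.003 dx 3.2 dy -1.4 dz 103.9
```

```bash
python3 -m handwheel '0 0 0 2.5 -1 30 0.8;0 0 0 0 0 30 0.8;0 0 0 0 0 30 0.8;0 0 0 0 0 14 0.8;0 0 0 0 0 0 0.8' | head -5
python3 go.py 466.9 310.2 38 1.471
python3 -m handwheel '0 0 0 0 0 0 0.3;0 0 0 0 0 0 0.3;0 0 0 0 0 0 0.3;0 0 0 0 0 0 0.3;0 0 0 0 0 0 0.3' 20
python3 go.py 466.9 310.2 38 1.471
```

```text
clock: 4.58
eef_pos: [467.0, 311.8, 38.4]
tcp_rot: [-3.14, 0.002, 1.467]
contact_force: [-0.6, 0.5, 0.8]
opening: 0.797
tcp [467.3 310.4  38. ] 1.468 eef [467.  311.8  38.4] t 4.6
rz -0.003 dx -0.2 dy -0.4 dz 0.0
clock: 5.0
eef_pos: [468.7, 313.8, 41.6]
tcp_rot: [3.138, -0.002, 1.468]
contact_force: [1.7, -1.4, 8.6]
opening: 0.515
grasp_force: 23.4
tcp [468.4 312.   41.5] 1.469 eef [468.7 313.8  41.6] t 5.0
rz -0.002 dx -1.9 dy -1.3 dz 3.5
```

```bash
python3 -m handwheel '0 0 0 0 0 -30 0.3;0 0 0 0 0 -30 0.3;0 0 0 0 0 -30 0.3;0 0 -0.056 0 0 -20 0.3;0 0 0 0 0 0 0.3' | tail -3
python3 go.py 576 -24.6 110 1.525
```

```text
contact_force: [0.9, 0.2, -0.4]
opening: 0.515
grasp_force: 22.6
tcp [468.9 312.6 155.2] 1.528 eef [469.6 314.8 155.2] t 5.4
rz 0.003 dx -331.9 dy 122.4 dz 45.2
```

```bash
python3 -m handwheel '0 0 0 -37 13.6 0 0.3;0 0 0 -37 13.6 0 0.3;0 0 0 -37 13.6 0 0.3;0 0 0 -37 13.6 0 0.3;0 0 0 -37 13.6 0 0.3' | tail -3
python3 -m handwheel '0 0 0 -37 13.6 0 0.3;0 0 0 -37 13.6 0 0.3;0 0 0 -37 13.6 20 0.3;0 0 0 -37 13.6 20 0.3;0 0 0 0 0 0 0.3' | tail -3
python3 -m handwheel '0 0 0 0 0 0 0.3;0 0 0 0 0 0 0.3'|tail -2
python3 go.py 576 -24.6 48 1.525
```

```text
contact_force: [0.5, 0.2, -0.8]
opening: 0.512
grasp_force: 22.6
contact_force: [-1.0, -0.1, -0.5]
opening: 0.511
grasp_force: 22.6
opening: 0.515
grasp_force: 22.6
tcp [572.3 -22.6 111.5] 1.524 eef [572.1 -21.  111.8] t 6.4
rz -0.001 dx -1.8 dy 3.8 dz 63.5
```

```bash
python3 -m handwheel '0 0 0 -1.8 3.8 20 0.3;0 0 0 0 0 20 0.3;0 0 0 0 0 15 0.3;0 0 0 0 0 4 0.3;0 0 0 0 0 0 0.3' | tail -5
python3 go.py 576 -24.6 48 1.525
```

```text
eef_pos: [575.3, -21.7, 52.3]
tcp_rot: [-3.14, -0.0, 1.525]
contact_force: [-0.5, 0.8, -0.1]
opening: 0.513
grasp_force: 22.6
tcp [575.7 -23.3  52. ] 1.527 eef [575.3 -21.7  52.3] t 6.8
rz 0.002 dx -1.3 dy 0.4 dz 4.0
```

```bash
for i in 1 2; do :; done; python3 -m handwheel '0 0 0 0 0.4 2 0.3;0 0 0 0 0 0 0.3' | sed -n '2p;4p'
python3 -m handwheel '0 0 0 0 0 1 0.3;0 0 0 0 0 0 0.3' | sed -n '2p;4p'
python3 -m handwheel '0 0 0 0 0 1 0.3;0 0 0 0 0 0 0.3' | sed -n '2p;4p'
```

```text
eef_pos: [577.1, -22.5, 51.6]
contact_force: [-0.3, -0.6, -0.8]
eef_pos: [576.8, -22.9, 50.3]
contact_force: [-0.5, -0.4, -0.0]
eef_pos: [576.5, -23.1, 48.8]
contact_force: [-0.2, 0.1, 0.1]
```

```bash
python3 -m handwheel '0 0 0 0 0 1 0.3;0 0 0 0 0 0 0.3' | sed -n '2p;4p'
python3 -m handwheel '0 0 0 0 0 0.7 0.3;0 0 0 0 0 0 0.3' | sed -n '2p;4p'
python3 -m handwheel '0 0 0 0 0 0.7 0.3;0 0 0 0 0 0 0.3' | sed -n '2p;4p'; python3 go.py
```

```text
eef_pos: [576.6, -23.1, 47.7]
contact_force: [0.1, 0.5, 0.9]
eef_pos: [576.6, -23.1, 47.7]
contact_force: [-2.4, -1.5, 10.8]
eef_pos: [576.5, -23.1, 47.6]
contact_force: [-5.8, 0.0, 19.4]
tcp [576.7 -24.7  47.3] 1.525 eef [576.5 -23.1  47.6] t 7.8
```

```bash
python3 -m handwheel '0 0 0 0 0 -1.2 0.3;0 0 0 0 0 0 0.6;0 0 0 0 0 0 0.75;0 0 0 0 0 0 0.75;0 0 0 0 0 -10 0.75' | tail -3
python3 -m handwheel '0 0 0 0 0 -40 0.75;0 0 0 0 0 -40 0.75;0 0 0 0 0 -40 0.75;0 0 0 -40 0 -40 0.75;0 0 0 -40 0 0 0.75' | tail -5
python3 -m handwheel '0 0 0 -40 0 0 0.75;0 0 0 0 0 0 0.75' | sed -n '2p;4p'
cat > look.py <<'E'
import sys
from h import *
n=sys.argv[1]; c=cam('wrist');f=cams.grab_frame('wrist');cv2.imwrite(f'pics/{n}.png',f[:,:,::-1]);np.savez(n+'.npz',K=c[0],R=c[1],t=c[2])
E
python3 look.py w4; python3 go.py
python3 - <<'E'
from h import *
img,c=load('w4')
b,s=fit(img,c,'board',[613.5,-26.3,-.046]); print('board',b.round(3),s)
q,s=fit(img,c,'tall',[576,-24.6,-.046],z0=6); print(q.round(3),s)
R=np.array([[np.cos(b[2]),np.sin(b[2])],[-np.sin(b[2]),np.cos(b[2])]]); print(R@(q[:2]-b[:2]))
draw(img,c,'board',b);draw(img,c,'tall',q,6); cv2.imwrite('pics/ov4.png',img)
E
```

```text
contact_force: [0.1, -0.5, -0.2]
opening: 0.75
grasp_force: 0.0
eef_pos: [576.8, -91.5, 214.4]
tcp_rot: [3.131, 0.0, 1.527]
contact_force: [2.3, -1.1, 1.3]
opening: 0.753
grasp_force: 0.0
eef_pos: [571.3, -138.0, 208.6]
contact_force: [-0.4, -0.1, -0.2]
tcp [ 571.1 -136.9  207.5] 1.522 eef [ 571.  -135.4  207.9] t 8.9
board [ 6.13599e+02 -2.64750e+01 -4.70000e-02] -14.814997673034668
[ 5.76361e+02 -2.64250e+01 -4.70000e-02] -164.06764221191406
[-37.19876151  -1.70410958]
```

View pics/ov4.png

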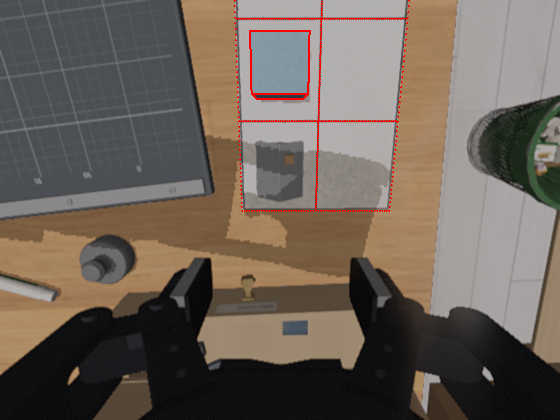

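The overlay shows the tall block on its plot at (280,65), square and within about 1.7 mm of centre, which is good. Next is the flat block.

```bash
python3 go.py 365.6 295.1 130 1.428
```

```text
tcp [ 571.1 -136.9  207.5] 1.522 eef [ 571.  -135.4  207.9] t 8.9
rz 0.094 dx 398.4 dy -264.9 dz 77.5
```

```bash
python3 -m handwheel '0 0 0.094 0 0 0 0.65;0 0 0 33 -22 0 0.65;0 0 0 33 -22 0 0.65;0 0 0 33 -22 0 0.65;0 0 0 33 -22 0 0.65' | sed -n 2p
python3 -m handwheel '0 0 0 33 -22 0 0.65;0 0 0 33 -22 0 0.65;0 0 0 33 -22 0 0.65;0 0 0 33 -22 10 0.65;0 0 0 33 -22 20 0.65' | sed -n 2p
python3 -m handwheel '0 0 0 33 -22 20 0.65;0 0 0 33 -22 27 0.65;0 0 0 35 -23 0 0.65;0 0 0 0 0 0 0.65;0 0 0 0 0 0 0.65' | sed -n 2p
python3 go.py 365.6 295.1 25 1.428
```

```text
eef_pos: [501.3, 12.6, 206.9]
eef_pos: [417.5, 190.1, 179.7]
eef_pos: [367.5, 291.7, 135.7]
tcp [367.6 290.2 135.3] 1.436 eef [367.5 291.7 135.7] t 10.1
rz 0.008 dx 4.6 dy -2.7 dz 110.3
```

```bash
python3 -m handwheel '0 0 0.006 4.6 -2.7 30 0.65;0 0 0 0 0 30 0.65;0 0 0 0 0 30 0.65;0 0 0 0 0 16 0.65;0 0 0 0 0 4 0.65' | sed -n '2p;4p'
python3 -m handwheel '0 0 0 0 0 0 0.65;0 0 0 0 0 0 0.65'| sed -n '2p;4p'
python3 go.py 365.6 295.1 25 1.428
```

```text
eef_pos: [366.2, 292.7, 23.8]
contact_force: [-0.4, -1.4, 0.4]
eef_pos: [367.9, 294.4, 26.6]
contact_force: [-0.1, 0.4, -0.4]
tcp [367.9 292.8  26.4] 1.424 eef [367.9 294.4  26.6] t 10.7
rz -0.004 dx 2.0 dy -2.6 dz 1.4
```

```bash
python3 -m handwheel '0 0 0 2 -2.6 1 0.65;0 0 0 0 0 0 0.65;0 0 0 0 0 0 0.65'| sed -n '2p;4p'
python3 go.py 365.6 295.1 25 1.428
python3 -m handwheel '0 0 0 0 0 0 0.1;0 0 0 0 0 0 0.1;0 0 0 0 0 0 0.1;0 0 0 0 0 0 0.1;0 0 0 0 0 0 0.1' 30| sed -n '2p;4,6p'
python3 -m handwheel '0 0 0 0 0 0 0.1;0 0 0 0 0 0 0.1'| sed -n '2p;4,6p'
python3 go.py 365.6 295.1 25 1.428
```

```text
eef_pos: [365.4, 297.4, 25.8]
contact_force: [-0.5, -0.1, -0.2]
tcp [365.3 295.7  25.6] 1.425 eef [365.4 297.4  25.8] t 11.0
rz -0.003 dx -0.5 dy 0.4 dz 0.6
eef_pos: [365.2, 297.1, 25.4]
contact_force: [-2.4, -0.7, 7.0]
opening: 0.343
grasp_force: 29.9
eef_pos: [365.1, 297.1, 25.4]
contact_force: [-0.7, 0.3, 6.8]
opening: 0.346
grasp_force: 29.9
tcp [365.2 295.5  25.1] 1.425 eef [365.1 297.1  25.4] t 11.6
rz -0.003 dx -0.3 dy 0.5 dz 0.1
```

```bash
python3 -m handwheel '0 0 0 0 0 -30 0.1;0 0 0 0 0 -35 0.1;0 0 0 0 0 -35 0.1;0 0 -0.1 0 0 -30 0.1;0 0 0 0 0 0 0.1'| sed -n '2p;4,6p'
python3 go.py 576.4 -26 155 1.524
```

```text
eef_pos: [367.4, 298.9, 160.2]
contact_force: [1.2, 0.8, -0.4]
opening: 0.342
grasp_force: 30.2
tcp [366.8 296.7 160.3] 1.531 eef [367.4 298.9 160.2] t 12.0
rz 0.007 dx -312.5 dy 224.5 dz 5.3
```

```bash
python3 -m handwheel '0 0 0.006 -31 22.4 0 0.1;0 0 0 -31 22.4 0 0.1;0 0 0 -31 22.4 0 0.1;0 0 0 -31 22.4 0 0.1;0 0 0 -31 22.4 0 0.1'| sed -n '2p;4,6p'
python3 -m handwheel '0 0 0 -31 22.4 0 0.1;0 0 0 -31 22.4 0 0.1;0 0 0 -31 22.4 0 0.1;0 0 0 -31 22.4 0 0.1;0 0 0 -31 22.4 0 0.1'| sed -n '2p;4,6p'
python3 -m handwheel '0 0 0 0 0 20 0.1;0 0 0 0 0 20 0.1;0 0 0 0 0 0 0.1;0 0 0 0 0 0 0.1'| sed -n '2p;4,6p'
python3 go.py 576.4 -26 89.5 1.524
```

```text
eef_pos: [469.1, 134.7, 154.5]
contact_force: [0.5, 0.4, 0.5]
opening: 0.347
grasp_force: 30.2
eef_pos: [572.8, -26.3, 154.2]
contact_force: [-0.1, 0.6, -0.7]
opening: 0.345
grasp_force: 30.2
eef_pos: [571.1, -24.4, 113.6]
contact_force: [-0.6, 0.5, -0.7]
opening: 0.347
grasp_force: 30.3
tcp [571.7 -26.  113.3] 1.519 eef [571.1 -24.4 113.6] t 13.1
rz -0.005 dx 0.3 dy 4.7 dz 23.8
```

```bash
python3 -m handwheel '0 0 -0.004 0.3 4.7 12 0.1;0 0 0 0 0 7 0.1;0 0 0 0 0 0 0.1;0 0 0 0 0 0 0.1'| sed -n '2p;4,6p'
python3 go.py 576.4 -26 89.1 1.524
python3 -m handwheel '0 0 0 0 0 2 0.1;0 0 0 0 0 0 0.1;0 0 0 0 0 0 0.1'| sed -n '2p;4p'
python3 -m handwheel '0 0 0 0 0 1 0.1;0 0 0 0 0 0 0.1'| sed -n '2p;4p'
python3 go.py 576.4 -26 89.1 1.524
```

```text
eef_pos: [577.0, -24.0, 95.7]
contact_force: [-0.0, 0.0, -0.1]
opening: 0.344
grasp_force: 30.3
tcp [577.2 -25.6  95.4] 1.524 eef [577.  -24.   95.7] t 13.5
rz -0.000 dx -0.5 dy -0.8 dz 6.3
eef_pos: [577.2, -24.3, 94.1]
contact_force: [-0.2, 0.2, 0.3]
eef_pos: [577.2, -24.4, 93.0]
contact_force: [0.4, 0.2, -0.0]
tcp [577.3 -25.9  92.7] 1.523 eef [577.2 -24.4  93. ] t 13.9
rz -0.001 dx -0.1 dy -0.9 dz 3.6
```

```bash
python3 -m handwheel '0 0 0 0 -0.9 1.5 0.1;0 0 0 0 0 0 0.1'| sed -n '2p;4p'
python3 -m handwheel '0 0 0 0 0 1 0.1;0 0 0 0 0 0 0.1'| sed -n '2p;4p'
python3 -m handwheel '0 0 0 0 0 0.7 0.1;0 0 0 0 0 0 0.1'| sed -n '2p;4p'
python3 go.py 576.4 -26 89.1 1.524
```

```text
eef_pos: [575.9, -24.3, 91.2]
contact_force: [-0.9, 0.3, -0.5]
eef_pos: [576.1, -24.3, 90.2]
contact_force: [-0.8, 0.6, -1.2]
eef_pos: [576.2, -24.3, 89.6]
contact_force: [0.7, -0.2, 0.7]
tcp [576.4 -25.9  89.3] 1.523 eef [576.2 -24.3  89.6] t 14.4
rz -0.001 dx -0.1 dy 0.0 dz 0.2
```

```bash
python3 -m handwheel '0 0 0 0 0 0.5 0.1;0 0 0 0 0 0 0.1'| sed -n '2p;4p'
python3 -m handwheel '0 0 0 0 0 0 0.4;0 0 0 0 0 0 0.5;0 0 0 0 0 0 0.65;0 0 0 0 0 0 0.65;0 0 0 0 0 -5 0.65'| sed -n '2p;4,6p'
python3 -m handwheel '0 0 0 0 0 -25 0.65;0 0 0 0 0 -40 0.65;0 0 0 0 0 -40 0.65;0 0 0 -30 0 -20 0.65;0 0 0 -40 0 0 0.65' | sed -n '2p;4p'
python3 -m handwheel '0 0 0 -40 0 0 0.65;0 0 0 0 0 0 0.65' | sed -n '2p;4p'
python3 look.py w5
cat > chk.py <<'E'
import sys
from h import *
n=sys.argv[1]; img,c=load(n); b=np.array([613.5,-26.4,-.0465]) if len(sys.argv)>2 and sys.argv[2]=='nb' else fit(img,c,'board',[613.5,-26.4,-.0465])[0]; print('board',b.round(3))
R=np.array([[np.cos(b[2]),np.sin(b[2])],[-np.sin(b[2]),np.cos(b[2])]]); big=cv2.resize(img,None,fx=1.4,fy=1.4); c2=(np.diag([1.4,1.4,1])@c[0],c[1],c[2]); draw(big,c2,'board',b)
T=dict(tall=(-37.5,0,6),flat=(-37.5,0,64),cube=(37.5,-88,6),L=(37.5,88,6))
for k in sys.argv[2:]:
    if k in T:
        x,y,z=T[k]; q,s=fit(img,c,k,[*(b[:2]+R.T@[x,y]),b[2]],z0=z); print(k,q.round(3),(R@(q[:2]-b[:2])-[x,y]).round(2),round(q[2]-b[2],3),round(s)); draw(big,c2,k,q,z)
cv2.imwrite(f'pics/{n}o.png',big)
E
python3 chk.py w5 tall flat
```

```text
eef_pos: [576.3, -24.3, 89.5]
contact_force: [-1.5, -0.5, 2.8]
eef_pos: [575.6, -24.3, 93.5]
contact_force: [-0.3, 0.3, 0.2]
opening: 0.648
grasp_force: 0.0
eef_pos: [575.9, -93.3, 225.2]
contact_force: [1.3, -0.1, 0.0]
eef_pos: [570.8, -139.8, 220.5]
contact_force: [-0.4, -0.7, -0.5]
board [ 6.1340e+02 -2.6354e+01 -4.4000e-02]
tall [ 5.76497e+02 -2.65230e+01 -3.60000e-02] [ 0.64 -1.77] 0.008 -145
flat [ 5.76294e+02 -2.61850e+01 -5.00000e-02] [ 0.42 -1.44] -0.006 -217
```

View pics/w5o.png

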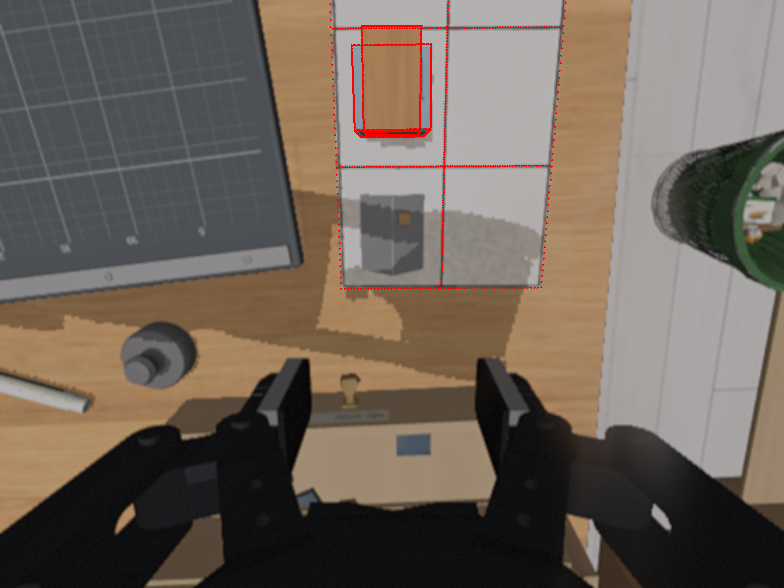

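```bash
python3 go.py 642.7 279 140 1.063; python3 -m handwheel '0 0 0.12 0 0 0 0.62;0 0 0.12 0 0 0 0.62;0 0 0.12 0 0 0 0.62;0 0 0.1 0 0 0 0.62;0 0 0 0 0 0 0.62'| sed -n '2,3p'
python3 go.py 642.7 279 140 1.063
```

```text
tcp [ 570.7 -138.7  219.6] 1.52 eef [ 570.7 -137.2  219.9] t 15.6
rz 0.457 dx 400.0 dy -140.2 dz 79.6
eef_pos: [570.8, -133.2, 219.2]
tcp_rot: [-3.141, -0.0, 1.058]
tcp [ 570.4 -134.7  218.9] 1.059 eef [ 570.8 -133.2  219.2] t 16.0
rz -0.004 dx 396.7 dy -138.0 dz 78.9
```

```bash
python3 -m handwheel '0 0 -0.004 36 -12.5 0 0.62;0 0 0 36 -12.5 0 0.62;0 0 0 36 -12.5 0 0.62;0 0 0 36 -12.5 0 0.62;0 0 0 36 -12.5 0 0.62'| sed -n '2p'
python3 -m handwheel '0 0 0 36 -12.5 0 0.62;0 0 0 36 -12.5 0 0.62;0 0 0 36 -12.5 20 0.62;0 0 0 36 -12.5 20 0.62;0 0 0 36 -12.5 20 0.62'| sed -n '2p'
python3 -m handwheel '0 0 0 36 -12.5 20 0.62;0 0 0 0 0 10 0.62;0 0 0 0 0 0 0.62;0 0 0 0 0 0 0.62'| sed -n '2p'
python3 go.py 642.7 279 28 1.063
```

```text
eef_pos: [603.2, 56.0, 219.3]
eef_pos: [634.9, 240.5, 160.8]
eef_pos: [640.4, 274.3, 131.0]
tcp [640.3 272.9 130.5] 1.071 eef [640.4 274.3 131. ] t 17.2
rz 0.008 dx 6.5 dy -0.8 dz 102.5
```

```bash
python3 -m handwheel '0 0 0.008 6 -0.8 15 0.62;0 0 0 0 0 25 0.62;0 0 0 0 0 25 0.62;0 0 0 0 0 0 0.62;0 0 0 0 0 0 0.62'| sed -n '2p;4p'
python3 go.py 642.7 279 28 1.063
```

```text
eef_pos: [643.1, 278.6, 66.1]
contact_force: [0.2, 0.0, -0.5]
tcp [642.9 277.2  65.7] 1.058 eef [643.1 278.6  66.1] t 17.6
rz -0.005 dx 1.4 dy -1.1 dz 37.7
```

```bash
python3 -m handwheel '0 0 -0.005 1.2 -1 15 0.62;0 0 0 0 0 15 0.62;0 0 0 0 0 7 0.62;0 0 0 0 0 0 0.62;0 0 0 0 0 0 0.62'| sed -n '2p;4p'
python3 go.py 642.7 279 28 1.063
python3 -m handwheel '0 0 0 0 0 0 0.1;0 0 0 0 0 0 0.1;0 0 0 0 0 0 0.1;0 0 0 0 0 0 0.1;0 0 0 0 0 0 0.1' 30| sed -n '2p;4,6p'
python3 -m handwheel '0 0 0 0 0 0 0.1;0 0 0 0 0 0 0.1'| sed -n '2p;4,6p'
python3 go.py 642.7 279 28 1.063
```

```text
eef_pos: [643.0, 281.1, 29.2]
contact_force: [-0.6, 0.6, 0.6]
tcp [642.8 279.7  28.9] 1.064 eef [643.  281.1  29.2] t 18.0
rz 0.001 dx -0.6 dy 0.3 dz 0.9
eef_pos: [643.9, 281.5, 30.5]
contact_force: [-0.6, -0.4, 3.9]
opening: 0.392
grasp_force: 31.4
eef_pos: [643.8, 281.5, 30.5]
contact_force: [0.8, -0.6, 5.9]
opening: 0.389
grasp_force: 31.5
tcp [643.3 280.   30.2] 1.064 eef [643.8 281.5  30.5] t 18.6
rz 0.001 dx -1.2 dy -0.1 dz 2.2
```

```bash
python3 -m handwheel '0 0 0 0 0 -30 0.1;0 0 0 0 0 -40 0.1;0 0 0 0 0 -40 0.1;0 0 -0.12 0 0 -20 0.1;0 0 -0.12 0 0 0 0.1'| sed -n '2p;4,6p'
python3 -m handwheel '0 0 -0.12 0 0 0 0.1;0 0 -0.1 0 0 0 0.1;0 0 0 0 0 0 0.1'| sed -n '2p;4,6p'
python3 go.py 646.9 -114.9 36.2 1.524
```

```text
eef_pos: [646.1, 282.5, 165.9]
contact_force: [0.2, 0.7, -1.7]
opening: 0.394
grasp_force: 30.9
eef_pos: [643.1, 281.2, 159.6]
contact_force: [-0.3, -0.3, -0.7]
opening: 0.394
grasp_force: 30.9
tcp [643.3 279.6 159.4] 1.529 eef [643.1 281.2 159.6] t 19.3
rz 0.005 dx -393.9 dy 22.1 dz 123.2
```

```bash
python3 -m handwheel '0 0 0.004 -38 2 0 0.1;0 0 0 -38 2 0 0.1;0 0 0 -38 2 0 0.1;0 0 0 -38 2 0 0.1;0 0 0 -38 2 0 0.1'| sed -n '2p;5,6p'
python3 -m handwheel '0 0 0 -38 2 0 0.1;0 0 0 -38 2 0 0.1;0 0 0 -38 2 0 0.1;0 0 0 -38 2 0 0.1;0 0 0 -38 2 0 0.1'| sed -n '2p;5,6p'
python3 -m handwheel '0 0 0 -14 2 20 0.1;0 0 0 0 0 30 0.1;0 0 0 0 0 20 0.1;0 0 0 0 0 0 0.1;0 0 0 0 0 0 0.1'| sed -n '2p;5,6p'
python3 go.py 646.9 -114.9 36.2 1.524
```

```text
eef_pos: [643.1, 89.4, 159.4]
opening: 0.392
grasp_force: 30.9
eef_pos: [643.2, -101.1, 159.5]
opening: 0.397
grasp_force: 30.9
eef_pos: [644.0, -113.2, 88.7]
opening: 0.391
grasp_force: 30.9
tcp [ 644.5 -114.9   88.4] 1.518 eef [ 644.  -113.2   88.7] t 20.5
rz -0.006 dx 0.1 dy 2.3 dz 52.2
```

```bash
python3 -m handwheel '0 0 -0.006 0 2.3 20 0.1;0 0 0 0 0 20 0.1;0 0 0 0 0 7 0.1;0 0 0 0 0 0 0.1;0 0 0 0 0 0 0.1'| sed -n '2p;4,6p'
python3 go.py 646.9 -114.9 36.2 1.524
```

```text
eef_pos: [647.9, -113.3, 43.8]
contact_force: [-0.2, -1.1, -0.0]
opening: 0.39
grasp_force: 30.9
tcp [ 647.9 -114.8   43.5] 1.526 eef [ 647.9 -113.3   43.8] t 20.9
rz 0.002 dx -0.1 dy -1.0 dz 7.3
```

```bash
python3 -m handwheel '0 0 0.002 0 -1 4 0.1;0 0 0 0 0 1 0.1;0 0 0 0 0 0 0.1'| sed -n '2p;4p'
python3 -m handwheel '0 0 0 0 0 1 0.1;0 0 0 0 0 0 0.1'| sed -n '2p;4p'
python3 -m handwheel '0 0 0 0 0 0.8 0.1;0 0 0 0 0 0 0.1'| sed -n '2p;4p'
python3 -m handwheel '0 0 0 0 0 0.6 0.1;0 0 0 0 0 0 0.1'| sed -n '2p;4p'
```

```text
eef_pos: [646.5, -113.4, 38.3]
contact_force: [0.1, 0.2, -0.1]
eef_pos: [646.4, -113.4, 37.0]
contact_force: [0.3, -0.1, 0.6]
eef_pos: [646.5, -113.5, 36.5]
contact_force: [-2.1, -0.3, 4.6]
eef_pos: [646.5, -113.5, 36.5]
contact_force: [-3.4, 0.8, 9.9]
```

```bash
python3 -m handwheel '0 0 0 0 0 -0.8 0.1;0 0 0 0 0 0 0.4;0 0 0 0 0 0 0.62;0 0 0 0 0 0 0.62;0 0 0 0 0 -10 0.62'| sed -n '2p;4,6p'
python3 -m handwheel '0 0 0 0 0 -40 0.62;0 0 0 0 0 -40 0.62;0 0 0 0 0 -40 0.62;0 0 0 0 0 -30 0.82;0 0 0.05 0 0 0 0.82'| sed -n '2p;4p'
python3 go.py 564.3 300.1 130 1.475
```

```text
eef_pos: [644.9, -113.2, 44.5]
contact_force: [-0.7, 0.8, -0.3]
opening: 0.618
grasp_force: 0.0
eef_pos: [649.9, -114.1, 204.5]
contact_force: [1.0, -1.2, 0.6]
tcp [ 648.7 -115.4  204.1] 1.475 eef [ 649.9 -114.1  204.5] t 22.5
rz -0.000 dx 405.5 dy -123.8 dz 74.1
```

```bash
python3 -m handwheel '0 0 0 36 -11 0 0.82;0 0 0 36 -11 0 0.82;0 0 0 36 -11 0 0.82;0 0 0 36 -11 0 0.82;0 0 0 36 -11 0 0.82'| sed -n '2p'
python3 -m handwheel '0 0 0 36 -11 0 0.82;0 0 0 36 -11 0 0.82;0 0 0 36 -11 15 0.82;0 0 0 36 -11 20 0.82;0 0 0 36 -11 20 0.82'| sed -n '2p'
python3 -m handwheel '0 0 0 36 -11 20 0.82;0 0 0 10 -3 15 0.82;0 0 0 0 0 15 0.82;0 0 0 0 0 0 0.82;0 0 0 0 0 0 0.82'| sed -n '2p'
python3 go.py 564.3 300.1 27 1.475
```

```text
eef_pos: [608.6, 72.6, 196.9]
eef_pos: [572.2, 255.9, 142.8]
eef_pos: [562.7, 299.8, 92.2]
tcp [563.  298.4  91.8] 1.475 eef [562.7 299.8  92.2] t 23.8
rz -0.000 dx 1.8 dy 1.2 dz 64.8
```

```bash
python3 -m handwheel '0 0 0 1.5 1 15 0.82;0 0 0 0 0 25 0.82;0 0 0 0 0 16 0.82;0 0 0 0 0 6 0.82;0 0 0 0 0 0 0.82'| sed -n '2p;4p'
python3 -m handwheel '0 0 0 0 0 0 0.82;0 0 0 0 0 0 0.82'| sed -n '2p;4p'
python3 go.py 564.3 300.1 27 1.475
```

```text
eef_pos: [564.0, 300.6, 29.4]
contact_force: [0.9, 0.5, 0.4]
eef_pos: [565.2, 301.8, 31.7]
contact_force: [-0.6, 0.2, 0.2]
tcp [565.2 300.1  31.5] 1.474 eef [565.2 301.8  31.7] t 24.4
rz -0.001 dx -0.1 dy -0.9 dz 4.5
```

```bash
python3 -m handwheel '0 0 0 0 -0.8 3.5 0.82;0 0 0 0 0 0 0.82;0 0 0 0 0 0 0.82'| sed -n '2p;4p'
python3 -m handwheel '0 0 0 0 0 0 0.3;0 0 0 0 0 0 0.3;0 0 0 0 0 0 0.3;0 0 0 0 0 0 0.3;0 0 0 0 0 0 0.3' 20| sed -n '2p;4,6p'
python3 go.py 564.3 300.1 27 1.475
python3 -m handwheel '0 0 0 0 0 -20 0.3;0 0 0 0 0 -30 0.3;0 0 0 0 0 -30 0.3;0 0 -0.05 0 0 -20 0.3;0 0 0 0 0 0 0.3'| sed -n '2p;4,6p'
python3 go.py
```

```text
eef_pos: [563.5, 301.8, 27.4]
contact_force: [0.1, -0.0, 0.2]
eef_pos: [563.7, 301.9, 27.3]
contact_force: [-0.3, -0.7, 4.1]
opening: 0.578
grasp_force: 22.0
tcp [563.7 300.3  27. ] 1.474 eef [563.7 301.9  27.3] t 25.0
rz -0.001 dx -0.2 dy 0.6 dz 0.0
eef_pos: [565.7, 303.0, 131.5]
contact_force: [0.3, -0.3, -0.4]
opening: 0.583
grasp_force: 21.5
tcp [565.2 301.  131.4] 1.527 eef [565.7 303.  131.5] t 25.4
```

```bash
python3 go.py 656 80 131 1.524; python3 -m handwheel '0 0 0.003 -30 11 0 0.3;0 0 0 -30 11 0 0.3;0 0 0 -30 11 0 0.3;0 0 0 -30 11 0 0.3;0 0 0 -30 11 0 0.3'| sed -n '2p;5,6p'
python3 -m handwheel '0 0 0 -30 11 0 0.3;0 0 0 -30 11 0 0.3;0 0 0 -7 3.5 0 0.3;0 0 0 0 0 0 0.3;0 0 0 0 0 0 0.3'| sed -n '2p;5,6p'
python3 go.py 656 80 33 1.524
```

```text
tcp [565.2 301.  131.4] 1.527 eef [565.7 303.  131.5] t 25.4
rz 0.003 dx -216.5 dy 101.0 dz 0.4
eef_pos: [610.5, 147.7, 126.1]
opening: 0.583
grasp_force: 21.5
eef_pos: [632.4, 81.0, 126.2]
opening: 0.58
grasp_force: 21.5
tcp [632.7  79.4 126. ] 1.52 eef [632.4  81.  126.2] t 26.3
rz -0.004 dx 1.7 dy 23.2 dz 93.0
```

```bash
python3 -m handwheel '0 0 -0.004 1.5 23 0 0.3;0 0 0 0 0 30 0.3;0 0 0 0 0 30 0.3;0 0 0 0 0 15 0.3;0 0 0 0 0 0 0.3'| sed -n '2p;4,6p'
python3 -m handwheel '0 0 0 0 0 0 0.3;0 0 0 0 0 0 0.3'| sed -n '2p;4p'
python3 go.py 656 80 33 1.524
```

```text
eef_pos: [652.5, 82.9, 47.8]
contact_force: [-1.2, -0.3, -0.1]
opening: 0.583
grasp_force: 21.5
eef_pos: [656.4, 82.5, 53.0]
contact_force: [-0.0, 0.2, 0.8]
tcp [656.4  80.8  52.7] 1.526 eef [656.4  82.5  53. ] t 26.9
rz 0.002 dx -0.9 dy -0.4 dz 19.7
```

```bash
python3 -m handwheel '0 0 0.002 -0.8 -0.4 10 0.3;0 0 0 0 0 5 0.3;0 0 0 0 0 0 0.3;0 0 0 0 0 0 0.3'| sed -n '2p;4p'
python3 go.py 656 80 33 1.524
python3 -m handwheel '0 0 0 0 0 2 0.3;0 0 0 0 0 1 0.3;0 0 0 0 0 0 0.3'| sed -n '2p;4p'
python3 -m handwheel '0 0 0 0 0 0.8 0.3;0 0 0 0 0 0 0.3'| sed -n '2p;4p'
python3 -m handwheel '0 0 0 0 0 0.6 0.3;0 0 0 0 0 0 0.3'| sed -n '2p;4p'
```

```text
eef_pos: [655.3, 80.5, 36.9]
contact_force: [-0.7, -0.1, -0.2]
tcp [655.5  78.9  36.6] 1.523 eef [655.3  80.5  36.9] t 27.2
rz -0.001 dx 1.1 dy 0.4 dz 3.6
eef_pos: [655.5, 80.4, 33.9]
contact_force: [0.1, -0.7, -0.2]
eef_pos: [655.6, 80.5, 33.3]
contact_force: [-0.7, -1.0, 0.9]
eef_pos: [655.7, 80.5, 33.3]
contact_force: [-2.4, -0.6, 7.1]
```

```bash
python3 -m handwheel '0 0 0 1.2 0.3 -2 0.3;0 0 0 0 0 0 0.3;0 0 0 0 0 1.4 0.3;0 0 0 0 0 0 0.3;0 0 0 0 0 0 0.3'| sed -n '2p;4p'
python3 go.py 656 80 33 1.524
python3 -m handwheel '0 0 0 0 0 0 0.65;0 0 0 0 0 0 0.75;0 0 0 0 0 0 0.75;0 0 0 0 0 0 0.75;0 0 0 0 0 -15 0.75'| sed -n '2p;4,6p'
python3 -m handwheel '0 0 0 0 0 -40 0.75;0 0 0 0 0 -40 0.75;0 0 0 0 0 -40 0.75;0 0 0 -40 0 -40 0.75;0 0 0 -40 -5 -20 0.75'| sed -n '2p;4p'
python3 -m handwheel '0 0 0 -40 -5 0 0.75;0 0 0 -40 -5 0 0.75;0 0 0 -40 -5 0 0.75;0 0 0 0 0 0 0.75;0 0 0 0 0 0 0.75'| sed -n '2p;4p'
python3 look.py w6; python3 go.py
python3 -m handwheel '0 0 0 -40 -5 0 0.75;0 0 0 -40 -5 0 0.75;0 0 0 -40 -5 0 0.75;0 0 0 0 0 0 0.75;0 0 0 0 0 0 0.75'| sed -n '2p;4p'
python3 look.py w7
python3 chk.py w6 tall flat cube L;python3 chk.py w7 tall flat cube
```

```text
eef_pos: [656.2, 81.8, 33.3]
contact_force: [-0.2, 0.5, 3.3]
tcp [656.3  80.2  33. ] 1.523 eef [656.2  81.8  33.3] t 28.2
rz -0.001 dx -0.2 dy -0.3 dz 0.0
eef_pos: [653.8, 81.4, 45.9]
contact_force: [-0.6, 0.0, -0.1]
opening: 0.75
grasp_force: 0.0
eef_pos: [650.1, 16.9, 221.8]
contact_force: [2.1, -1.2, 1.3]
eef_pos: [626.7, -105.7, 217.3]
contact_force: [0.0, 0.7, 0.0]
tcp [ 627.1 -105.9  216.8] 1.521 eef [ 627.  -104.3  217.1] t 29.5
eef_pos: [606.3, -223.1, 216.4]
contact_force: [-0.3, 0.2, -0.4]
board [ 6.13618e+02 -2.64250e+01 -4.60000e-02]
tall [ 5.76124e+02 -3.01480e+01 -5.10000e-02] [ 0.22 -5.46] -0.005 -144
flat [ 5.76132e+02 -2.58540e+01 -5.10000e-02] [ 0.03 -1.17] -0.005 -210
cube [ 6.46361e+02 -1.15931e+02 -3.90000e-02] [-0.64  0.11] 0.007 -189
L [ 6.54807e+02  5.16140e+01 -3.90000e-02] [ 0.03 -8.14] 0.007 -109
board [ 6.13884e+02 -2.63920e+01 -4.90000e-02]
tall [ 5.87635e+02 -1.05292e+02 -5.00000e-02] [ 15.16 -80.1 ] -0.001 -121
flat [ 6.00339e+02 -4.99880e+01 -1.32000e-01] [ 25.13 -24.23] -0.082 -38
cube [ 6.46263e+02 -1.16563e+02 -4.90000e-02] [-0.73 -0.47] -0.0 -232
```

View pics/w6o.png

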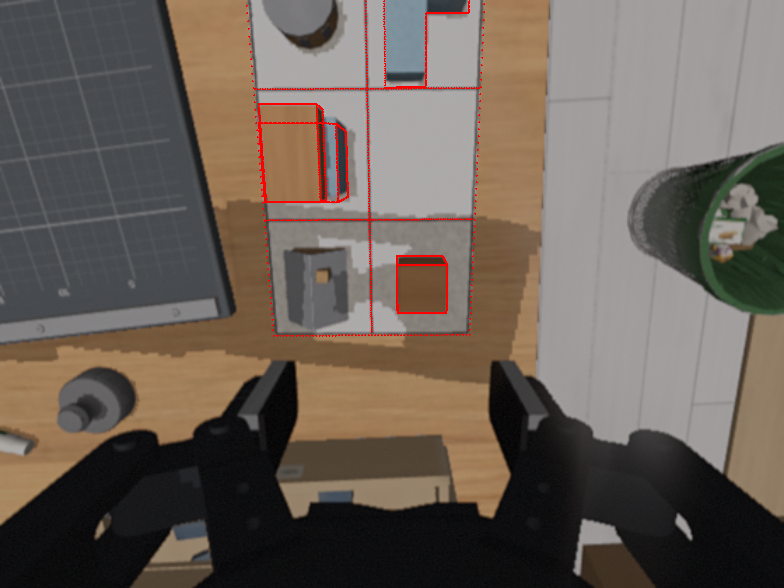

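The cube sits centred at (422,285) and the stack looks right, with the tall-block fit thrown off by the flat block covering it. The L is cut off at the top of the picture, so I need one view from further left.

```bash
python3 -m handwheel '0 0 0 36 0 0 0.75;0 0 0 36 0 0 0.75;0 0 0 36 0 0 0.75;0 0 0 36 0 -20 0.75;0 0 0 36 0 -20 0.75'| sed -n '2p;4p'
python3 -m handwheel '0 0 0 36 0 0 0.75;0 0 0 30 0 0 0.75;0 0 0 0 0 0 0.75;0 0 0 0 0 0 0.75'| sed -n '2p;4p'
python3 look.py w8; python3 chk.py w8 tall flat L
```

```text
eef_pos: [613.9, -38.8, 255.6]
contact_force: [1.1, 0.3, 0.5]
eef_pos: [617.9, 26.6, 256.3]
contact_force: [-0.1, -0.7, -1.4]
board [ 6.1407e+02 -2.6990e+01 -4.4000e-02]
tall [ 5.72982e+02 -3.99290e+01 -4.20000e-02] [ -2.99 -14.71] 0.001 -145
flat [ 5.76702e+02 -2.59350e+01 -4.80000e-02] [ 0.12 -0.57] -0.005 -208
L [ 5.74959e+02  6.59220e+01 -4.60000e-02] [-80.62   3.12] -0.002 -120
```

View pics/w8o.png

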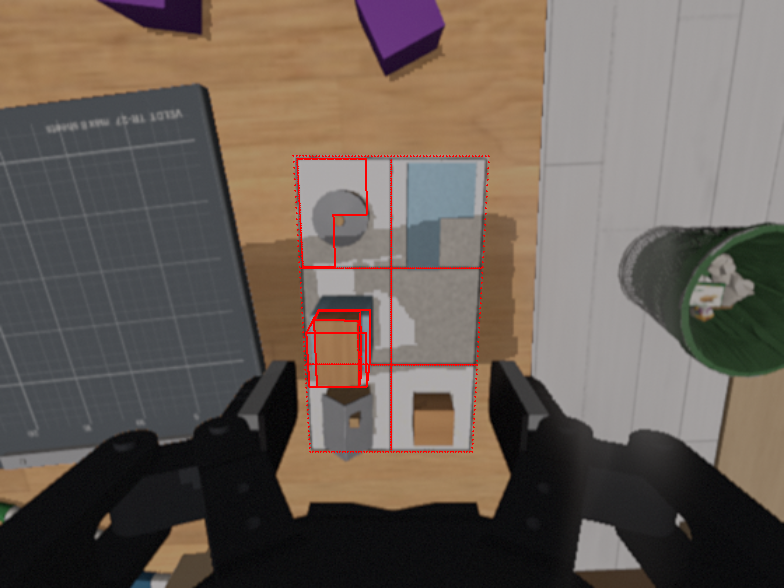

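All pieces are on their plots, but the L fit jumped to the ruled lines. I'll refit it on blueness alone.

Run:
```python
from h import *
img,c=load('w8'); f=img.astype(np.float32); s=f.sum(2)+1
g=np.repeat(np.clip((f[:,:,0]-f[:,:,2])/s*600,0,255)[:,:,None],3,2)
b=np.array([613.8,-26.7,-.046]);R=np.array([[np.cos(b[2]),np.sin(b[2])],[-np.sin(b[2]),np.cos(b[2])]])
q,s=fit(g,c,'L',[*(b[:2]+R.T@[37.5,88]),b[2]],z0=6,span=3); print(q.round(3),(R@(q[:2]-b[:2])-[37.5,88]).round(2),s)
o=cv2.resize(img,None,fx=3,fy=3,interpolation=2);draw(o,(np.diag([3,3,1])@c[0],c[1],c[2]),'L',q,6);cv2.imwrite('pics/Lo.png',o[310:810,600:1080])
```

```text
[ 6.54863e+02  6.04600e+01 -4.50000e-02] [-0.49  0.96] -125.0277328491211
```

View pics/Lo.png

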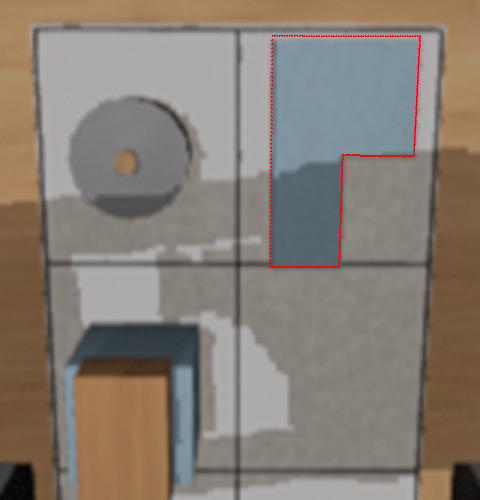

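The L is within 1 mm of centre and square, and everything else is in place. The gripper is clear, so I'm handing in.

```bash
python3 -c "
from rig import r
print(r.sign_off())"
```

```text
the job is handed in; nothing more can be done
None
```

The layout is finished and handed in at about 31 s on the clock: every block is square to the board, the cube and the L measure within about 1 mm of their plot centres, and the tall block with the flat block on it is about 1.5 mm off.

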